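Tablet dispenser into the shelf bay, press it, warmer on

TASK

Get the mate ready: take the steel tablet dispenser out of its stand by its body and stand it upright in the bay on the small glass shelf, its chute through the gap in the front lip and over the mate, leaving its push head alone on the way. Then press the push head right down to its stop for a moment and let it spring back up, and after that flip the warmer's bat toggle fully over to its other side. Leave the mate and all the other things where they are.

Things in the scene. Friction and masses are not known exactly. Their poses are not given: they have to be found in the camera images.
- disp_mid (a point): Centre of the tablet dispenser (loose, 300 to 600 g): an upright steel box 54 (its x) x 42 (its y) x 80 (z) mm with a push head on top; this point is on its axis, 40 mm over its underside. Its z is up. At the start it stands in its stand, with the stand's heading, upside up; its x axis points away from the chute. It is gripped only by the box. It can be stood anywhere flat while it is taken another way. 
- chute_tip (a point): Outer end of the dispenser's chute: a bar 14 mm wide, 8 to 16 mm above the underside, that sticks out 34 mm from the -x face of the box, so its end is 61 mm from the box's axis along its -x.
- press_head: The dispenser's push head, a steel disc 30 mm in diameter and 6 mm thick on a 10 mm stem, on the box's axis; at rest its underside is 12 mm over the top of the box. Origin: centre of the dispenser's underside when the head is up.
- head_top (a point): Middle of the push head's top face: 98 mm over the dispenser's underside at rest.
- plunger (a joint): Travel of the push head: 0 up (spring, at rest), 0.010 m down at its stop. The spring gives 3 N at the start and 8 N at the stop.
- bay (a point): Where the dispenser's centre belongs when it stands in the bay: 40 mm above the top of the glass shelf (shelf top 95 mm above the table). Fixed. Axes of the shelf unit: z up, +y to the steel back plate, -y to the mate. The dispenser's chute must point to -y (its x axis along this +y). Along y the bay is 64 mm long; along x both sides are open, and the shelf reaches 65 mm either way.
- back_plate (a point): Middle of the top edge of the steel back plate that closes the bay at its +y: 100 mm wide along x, 4 mm thick, 84 mm over the shelf, higher than the box. Its inner face is 32 mm from the bay point. Axes as the bay's.
- lip_gap (a point): Middle of the gap in the front lip, at the shelf's top. The lip is 10 mm high, 5 mm thick, its inner face 32 mm from the bay point at -y and its outer face flush with the shelf's edge; it spans 14 to 45 mm either side along x, leaving a 28 mm gap for the chute. Axes as the bay's.
- stand: The dispenser's stand (fixed; it stands on the table): steel plate 100 (x) x 85 (y) x 8 mm with two upright steel cheeks at y = +-27 to +-31 mm, 40 mm long along x, reaching 94 mm above the table, higher than the box in it. So in the stand the box can be gripped only on its x faces (54 mm apart). Origin: centre of the plate's underside.
- coaster: Round beech coaster, 110 mm in diameter, 8 mm thick, fixed and empty, with room round it: a free place to set something down. Origin: centre of its underside, at table height.
- toggle_pivot (a point): Pivot of the warmer's bat toggle, 22 mm above the table (fixed), on a black block 50 x 50 x 22 mm in front of the warmer. Axes as the shelf unit's (x, y as for the bay).
- toggle_tip (a point): Tip of the steel bat toggle, 42 mm from its pivot; bat 7 mm thick below, 12 mm at the tip.
- toggle (a joint): Angle of the bat toggle: 0 = leaning 0.5 rad to the shelf unit's -x (start 0 to 0.12), 1.0 = leaning 0.5 rad to its +x (on). Stiff: it stays where it is left and takes 1 to 2.5 N to move; stops at both ends.
- mate_mid (a point): Centre of the matte grey ceramic mate (loose), 76 mm in diameter, 68 mm high, mouth 56 mm across, on the black warmer plate (15 mm high, 120 x 100 mm) of the shelf unit, partly below the shelf's front edge; this point is 34 mm over its underside. Must stay.
- cup_mid (a point): Centre of the closed steel cup with clip lid, 68 mm in diameter, 81 mm high, beside the stand at its +y. Must stay.
- tin_mid (a point): Centre of a small aluminium tin, 52 mm in diameter, 75 mm high, beside the stand at its -y. Must stay.
- jar_mid (a point): Centre of a glass jar, 40 mm in diameter, 65 mm high, on the glass shelf behind the back plate. Must stay.
- thermos_mid (a point): Centre of a squat steel thermos flask, 84 mm in diameter, 130 mm high, at the back. Must stay.
- pot_mid (a point): Terracotta pot with a plant, 100 mm in diameter, about 135 mm high, at the back; point 40 mm above its underside. Must stay.
- bombilla_mid (a point): Middle of the steel bombilla, 172 mm long, lying on the table on the robot's side. Must stay.
- dispenser: The dispenser as a body; origin at the centre of its underside, axes as above.

How it is judged:
By the outcome, as a careful person would: the job done as asked, in the order asked, and still so for the second after the job is handed in, with the robot touching nothing.
It also fails if it takes over 72 s, if anything falls off the work surface, if the arm or the gripper's body presses on something with over 40 N, if the wrist force passes 120 N, or if a joint passes its speed limit or range.

ROBOT

A 6-joint arm with a two-finger parallel gripper is mounted at the origin on the work surface. World frame = base frame: x ahead of the robot, y to its left, z up, the work surface at z = 0. Lengths are in m, angles in rad, forces in N, time in s.
With the tool pointing down it reaches from about 0.325 to 0.85 m from the base axis. Payload 15.5 kg.
Tool frame: the origin (TCP) lies between the finger pads; the fingertips stand 19 mm ahead of it and the grasp point (between the pads) is the TCP; z points along the fingers, y is the line along which they close (so a half turn about z gives the same grasp; the last joint's range is limited). The gripper opens to 91 mm and grips with 3 to 60 N. Pads are 32 mm wide; open, the fingers measure 118 mm over their backs; the gripper's body (76 mm by 178 mm) begins 60 mm behind the grasp point.
Start: joints at [1.123, 0.494, 1.345, -0, 1.302, -0.096], TCP at [0.216, 0.587, 0.203] pointing down, gripper open.
Joint ranges: [-2.91, 2.91], [-0.82, 2.16], [0.22, 2.67], [-1.22, 4.37], [0.12, 2.79], [-3.08, 3.08]. Speed limits (rad/s): [1.89, 1.89, 2.57, 3.01, 3.01, 3.01].

INTERFACE

Orientations are given as a unit quaternion [x, y, z, w].
In Python, from bench import bot gives the robot as it stands. Calls block until the motion is done:
- bot.goto(position, orientation): joint-space move of the TCP to a pose.
- bot.move_straight(position, max_speed=0.15, ori=None): straight line of the TCP; ori=None keeps the orientation; max_speed is the mean speed in m/s.
- bot.move_joints(angles): joint-space move.
- bot.set_gripper(opening, newtons=None): finger opening in m; newtons is the grip in N (None keeps the last); returns when the fingers have stopped.
- bot.dwell(seconds).
- bot.solve_ik(position, orientation): joint angles nearest the present ones, or None.
- bot.get_obs(): the state.
- bot.grab_frame(name): name is "side" or "top" or "wrist"; returns (picture, depth): 384x512x3 uint8, red, green, blue; 384x512 float32, m along the optical axis (not along the pixel's ray), 0 where there is no reading.
- bot.get_calibration(name): a dict with "fx", "fy", "cx", "cy" (pixels), "distortion" ([k1, k2, p1, p2, k3] as OpenCV has them; the pictures are not rectified), "eye" and "rotation" of the camera in the world. Camera axes: x right, y up, looking along -z (the intrinsics and any distortion apply to the point x, -y, -z); pixel columns grow to the right and rows downward; lengths in m; the calibration is good to about 2 mm. A picture is of the moment at which its call begins: read the wrist's pose just before it. get_calibration takes no time and is no camera call; for the wrist camera it gives the pose at the moment of the call.
A pose or a line that the arm cannot do raises bot.Unreachable and nothing moves.
- bot.close_job(): hands the job in; it is judged then, once.
Trained networks look in the newest picture that a camera, given by its name, has taken for a name from the list of things; names that differ only in an ending like _2 or _b are one class to them, and where a whole thing is asked for, a point or a joint stands for the part that bears it (a point fixed in the world has none). Each returns a list of dicts, best first, with "confidence" (0 to 1); they miss things now and then, are a little off and sometimes report something else, mostly with a low value. They report only what shows in the picture. A call takes as long as a camera call.
- bot.regions_of(target, camera): "mask" (384x512 bool, what is visible of it) and "position" ([column, row] in pixels, amid what is visible of it).
The state is a dict: "time_s": time; "qpos": joint angles; "qd": joint speeds; "joint_torque": joint torques, N m; "tool_pos": TCP position; "ee_rot": TCP orientation; "ft_force": force on the tool from outside, world axes, zero at the start; "torque": the same for the moment, N m; "width": finger opening in m; "grip_force": force on a finger pad.
Only numpy, scipy, OpenCV 4.12 (cv2) and the standard library are available. Lean on these libraries where they do the work, as an engineer would, in place of code of your own. Each camera call takes 0.05 s, during which the arm holds its last target. There are 200 camera calls.

## Working session

There is one attempt and no reset: what is moved stays moved. The work goes in short steps, each a Python script; the robot and the scene stay as the last script left them, time stands still between calls to the robot, and variables do not carry over. Pictures are saved under pics/ and viewed, at most 10 in all, crops included, and the job is handed in when it is done.

```bash
ls; mkdir -p pics
python3 - <<'E'
from bench import bot
import cv2,numpy as np
o=bot.get_obs();print(o['time_s'],o['tool_pos'],o['ee_rot'],o['width'])
ims=[]
for n in("side","top"):
    p,d=bot.grab_frame(n);ims.append(p)
    c=bot.get_calibration(n);print(n,{k:np.round(v,4).tolist() for k,v in c.items()},(d>0).mean())
    cv2.imwrite(f"pics/{n}0.png",p[...,::-1])
    np.savez(f"{n}0.npz",p=p,d=d)
E
```

```text
pics
0.0 [0.21581613 0.58614093 0.20244039] [ 1.75487209e-01  9.84481527e-01 -5.83604547e-04 -1.48069672e-04] 0.09124753402136691
side {'fx': 443.2346, 'fy': 443.2346, 'cx': 251.7248, 'cy': 187.3751, 'distortion': [-0.085, 0.0, 0.0, 0.0, 0.0], 'eye': [0.3063, 0.6325, 0.8985], 'rotation': [-0.0682, 0.3531, 0.9146, -0.1848]} 0.9960174560546875
top {'fx': 391.6764, 'fy': 391.6764, 'cx': 256.3742, 'cy': 196.4166, 'distortion': [-0.1076, 0.0, 0.0, 0.0, 0.0], 'eye': [0.4839, 0.0069, 1.0827], 'rotation': [-0.0225, 0.0456, 0.7062, -0.7062]} 0.9961140950520834
```

View pics/side0.png

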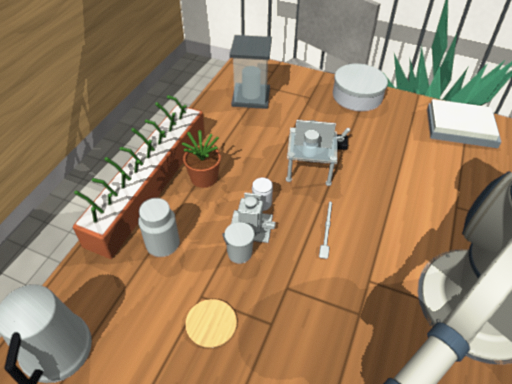

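View pics/top0.png

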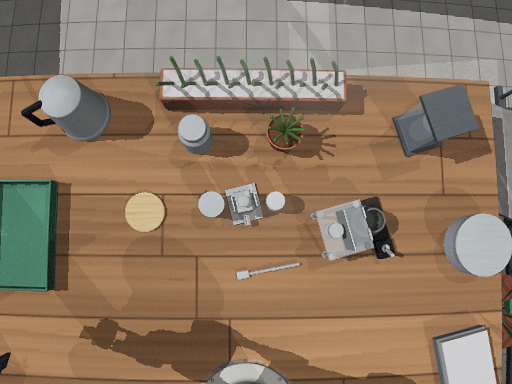

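```bash
cat > h.py <<'E'
from bench import bot
import cv2,numpy as np
from scipy.spatial.transform import Rotation as R
def cal(n):
    c=bot.get_calibration(n);K=np.array([[c['fx'],0,c['cx']],[0,c['fy'],c['cy']],[0,0,1.]])
    rot=np.array(c['rotation']); M=R.from_quat(rot).as_matrix() if rot.size==4 else rot
    return K,np.array(c['distortion'],float),np.array(c['eye'],float),M
def rays(cl,uv):
    K,D,e,M=cl
    q=cv2.undistortPoints(np.array(uv,float).reshape(-1,1,2),K,D).reshape(-1,2)
    return np.c_[q[:,0],-q[:,1],-np.ones(len(q))]@M.T   # unit optical depth
def cloud(cl,d,mask):
    v,u=np.nonzero(mask&(d>0)); r=rays(cl,np.c_[u,v]); return cl[2]+r*d[v,u][:,None]
def at_z(cl,uv,z):
    r=rays(cl,uv); return cl[2]+r*((z-cl[2][2])/r[:,2])[:,None]
def project(cl,X):
    K,D,e,M=cl; Y=(np.atleast_2d(X)-e)@M; Y=Y*[1,-1,-1]
    return cv2.projectPoints(Y,np.zeros(3),np.zeros(3),K,D)[0].reshape(-1,2)
def tri(c1,uv1,c2,uv2):
    a=rays(c1,[uv1])[0];b=rays(c2,[uv2])[0]
    s=np.linalg.lstsq(np.c_[a,-b],c2[2]-c1[2],rcond=None)[0]
    p,q=c1[2]+a*s[0],c2[2]+b*s[1]; return (p+q)/2,np.linalg.norm(p-q)
def down(h): # tool down, tool y axis (closing) heading h
    y=np.array([np.cos(h),np.sin(h),0]);z=np.array([0,0,-1.]);x=np.cross(y,z)
    return R.from_matrix(np.c_[x,y,z]).as_quat()
E
python3 - <<'E'
from h import *
for n in("side","top"):
    bot.grab_frame(n);d=np.load(n+"0.npz")['d'];cl=cal(n)
    for t in "dispenser press_head stand coaster toggle_tip toggle_pivot mate_mid cup_mid tin_mid jar_mid thermos_mid pot_mid bombilla_mid back_plate lip_gap bay chute_tip".split():
        try: r=bot.regions_of(t,n)
        except Exception as e: print(n,t,e);continue
        for k in r[:2]:
            if k['confidence']<.3: continue
            P=cloud(cl,d,k['mask'])
            print(n,t,round(k['confidence'],2),np.round(k['position']),k['mask'].sum(),np.round(np.median(P,0),3),np.round(P.min(0),3),np.round(P.max(0),3))
E
```

```text
side dispenser 0.65 [257. 209.] 477 [0.554 0.011 0.087] [ 0.508 -0.055  0.004] [0.595 0.032 0.109]
side press_head 0.5 [248. 200.] 118 [0.568 0.011 0.105] [ 0.553 -0.018  0.086] [0.589 0.023 0.109]
side stand 0.57 [253. 222.] 628 [0.549 0.03  0.018] [ 0.51  -0.09  -0.006] [0.629 0.067 0.105]
side coaster 0.77 [213. 323.] 1929 [0.543 0.282 0.008] [ 0.491  0.22  -0.002] [0.598 0.334 0.013]
side toggle_tip 0.42 [341. 132.] 62 [ 0.432 -0.386  0.047] [ 0.421 -0.468 -0.001] [ 0.448 -0.378  0.069]
side toggle_pivot 0.6 [318. 145.] 1845 [ 0.469 -0.236  0.096] [ 0.413 -0.446 -0.004] [ 0.589 -0.172  0.182]
side mate_mid 0.48 [320. 145.] 1727 [ 0.469 -0.235  0.097] [ 0.416 -0.44  -0.003] [ 0.566 -0.173  0.182]
side cup_mid 0.61 [240. 245.] 1021 [0.555 0.104 0.079] [ 0.527  0.011 -0.004] [0.604 0.125 0.085]
side tin_mid 0.63 [264. 190.] 439 [ 0.561 -0.067  0.071] [ 0.544 -0.17  -0.005] [ 0.622 -0.027  0.093]
side jar_mid 0.64 [156. 225.] 1868 [0.732 0.156 0.097] [ 0.704  0.007 -0.004] [0.837 0.179 0.134]
side jar_mid 0.55 [311. 147.] 388 [ 0.49  -0.2    0.136] [ 0.472 -0.235  0.093] [ 0.518 -0.1
[... 2426 characters left out ...]

top bombilla_mid 0.61 [253. 271.] 244 [ 0.384 -0.019  0.008] [ 0.362 -0.145 -0.005] [0.405 0.025 0.018]
top bombilla_mid 0.42 [240. 200.] 82 [0.568 0.008 0.106] [ 0.557 -0.004  0.103] [0.58  0.018 0.111]
top back_plate 0.71 [354. 231.] 2925 [ 0.488 -0.271  0.094] [ 0.419 -0.411 -0.004] [ 0.586 -0.175  0.182]
top lip_gap 0.86 [350. 234.] 2948 [ 0.486 -0.272  0.094] [ 0.415 -0.42  -0.006] [ 0.59  -0.175  0.182]
top bay 0.6 [350. 229.] 2826 [ 0.486 -0.27   0.094] [ 0.42  -0.408 -0.003] [ 0.586 -0.175  0.182]
top bay 0.33 [246. 198.] 101 [0.569 0.008 0.106] [ 0.554 -0.004  0.1  ] [0.582 0.021 0.111]
top chute_tip 0.8 [246. 206.] 447 [0.561 0.006 0.087] [ 0.511 -0.016  0.003] [0.597 0.033 0.111]
```

The side picture shows the dispenser in its stand at about (250,205), between cup (240,243) and tin (263,190). The shelf unit is at (315,145), the toggle at (345,138) and the coaster at (212,323). In the top picture the chute points toward the robot at (248,220) from the head at (243,200). The back plate is at (352,230), the mate at (373,218), and the toggle at (388,253). Next is a close look at both places with the wrist camera.

Run:
```python
from h import *
h=np.deg2rad(14)
def near(p,hh):
    q=np.array(bot.get_obs()['qpos']);best=None
    for k in(0,np.pi):
        s=bot.solve_ik(p,down(hh+k))
        if s is not None and (best is None or abs(s[5])<abs(best[0][5])): best=(s,hh+k)
    return best
out=[]
for nm,p,hh in(("A",[.47,-.30,.36],np.deg2rad(12)),("B",[.52,-.0,.30],h)):
    b=near(p,hh);print(nm,np.round(b[0],2),b[1])
    bot.goto(p,down(b[1]))
    cl=cal("wrist");pic,d=bot.grab_frame("wrist");o=bot.get_obs()
    print(o['time_s'],np.round(o['tool_pos'],4),"cam",np.round(cl[2],3),np.round(cl[3],2).tolist(),cl[0][0,0])
    masks={t:[(k['confidence'],k['mask']) for k in bot.regions_of(t,"wrist")] for t in ("dispenser","press_head","stand","toggle_tip","mate_mid","back_plate","jar_mid")}
    for t,m in masks.items():
        for c,k in m[:2]:
            if c<.3: continue
            P=cloud(cl,d,k); print(t,round(c,2),k.sum(),np.round(np.median(P,0),3),np.round(P.min(0),3),np.round(P.max(0),3))
    np.savez("w%s.npz"%nm,p=pic,d=d,K=cl[0],D=cl[1],e=cl[2],M=cl[3],**{t:m[0][1] for t,m in masks.items() if m})
    cv2.imwrite(f"pics/w{nm}.png",pic[...,::-1])
```

```text
A [-0.68  0.28  1.26 -0.    1.6  -0.88] 0.20943951023931956
5.2167 [ 0.4703 -0.2995  0.3599] cam [ 0.454 -0.221  0.543] [[0.98, -0.2, -0.06], [0.21, 0.94, 0.27], [-0.0, -0.28, 0.96]] 300.8552641188333
stand 0.48 87 [ 0.558 -0.04   0.008] [ 0.527 -0.048  0.001] [ 0.623 -0.024  0.011]
mate_mid 0.67 1199 [ 0.526 -0.344  0.033] [ 0.481 -0.389  0.   ] [ 0.565 -0.302  0.107]
back_plate 0.88 8239 [ 0.484 -0.267  0.096] [ 0.414 -0.41   0.   ] [ 0.586 -0.176  0.183]
jar_mid 0.72 770 [ 0.491 -0.213  0.161] [ 0.472 -0.232  0.1  ] [ 0.51  -0.196  0.164]
jar_mid 0.52 8132 [ 0.484 -0.267  0.096] [ 0.414 -0.409 -0.001] [ 0.586 -0.177  0.183]
B [-0.11  0.26  1.45 -0.    1.43 -0.36] 0.24434609527920614
6.8 [ 0.5203 -0.0011  0.3003] cam [0.501 0.077 0.483] [[0.97, -0.23, -0.07], [0.24, 0.93, 0.27], [-0.0, -0.28, 0.96]] 300.8552641188333
dispenser 0.86 1600 [0.559 0.009 0.089] [ 0.508 -0.016  0.008] [0.614 0.034 0.11 ]
press_head 0.98 375 [0.567 0.009 0.107] [ 0.553 -0.005  0.101] [0.581 0.022 0.11 ]
stand 0.78 2082 [0.559 0.025 0.01 ] [ 0.509 -0.049 -0.   ] [0.625 0.059 0.105]
stand 0.3 1176 [ 0.493 -0.201  0.151] [ 0.472 -0.228  0.096] [ 0.513 -0.192  0.163]
toggle_tip 0.37 444 [0.567 0.009 0.107] [ 0.553 -0.01   0.087] [0.587 0.023 0.11 ]
back_plate 0.95 2302 [ 0.516 -0.231  0.097] [ 0.414 -0.372  0.001] [ 0.571 -0.026  0.362]
jar_mid 0.61 1224 [ 0.493 -0.201  0.15 ] [ 0.47  -0.245  0.095] [0.513 0.022 0.424]
```

Run:
```python
from h import *
L=lambda n:(lambda z:((z['K'],z['D'],z['e'],z['M']),z))(np.load(n))
def rect(P): 
    r=cv2.minAreaRect((P[:,:2]*1000).astype(np.float32)); return np.round(r[0],1),np.round(r[1],1),round(r[2],1),len(P)
srcs={}
for n in("wB.npz","wA.npz"): srcs[n[:2]]=L(n)
cl,z=srcs['wB']; P=cloud(cl,z['d'],np.ones_like(z['d'],bool))
near=lambda P,c,r:P[np.linalg.norm(P[:,:2]-c,axis=1)<r]
D=near(P,[.567,.009],.075)
h=D[D[:,2]>.1]; print("head",rect(h),np.median(h[:,2]),cv2.minEnclosingCircle((h[:,:2]*1000).astype(np.float32)))
b=D[(D[:,2]>.083)&(D[:,2]<.0915)]; print("boxtop",rect(b),np.median(b[:,2]))
ck=D[(D[:,2]>.0925)&(D[:,2]<.097)];print("cheeks",rect(ck))
st=D[(D[:,2]>.004)&(D[:,2]<.012)];print("plate",rect(st),np.median(st[:,2]))
c=D[(D[:,2]>.016)&(D[:,2]<.03)&(D[:,0]<.545)&(abs(D[:,1])<.03)]; print("chute",rect(c),np.median(c,0))
cl,z=srcs['wA']; P=cloud(cl,z['d'],np.ones_like(z['d'],bool)); S=near(P,[.48,-.29],.16)
bp=S[(S[:,2]>.174)&(S[:,2]<.19)];print("backplate",rect(bp),np.median(bp[:,2]))
sh=S[(S[:,2]>.09)&(S[:,2]<.0985)];print("shelf",rect(sh),np.median(sh[:,2]))
lp=S[(S[:,2]>.101)&(S[:,2]<.11)];print("lip",rect(lp),np.median(lp,0))
tg=S[(S[:,2]>.03)&(S[:,2]<.07)&(S[:,0]<.46)&(S[:,1]<-.35)];print("toggle",rect(tg),tg.min(0),tg.max(0),tg[tg[:,2]>.055].mean(0))
bl=S[(S[:,2]>.018)&(S[:,2]<.026)&(S[:,1]<-.33)&(S[:,0]<.48)];print("block",rect(bl))
m=S[(S[:,2]>.07)&(S[:,2]<.09)&(S[:,1]<-.31)];print("mate",rect(m))
a=cv2.imread("pics/wA.png");b=cv2.imread("pics/wB.png")
cv2.imwrite("pics/wAB.png",cv2.resize(np.vstack([a[100:384],b[100:384]]),(512,568)))
```

```text
head (array([546.7,  16.8]), array([104.5,  57.5]), 15.0, 42364) 0.4205658855677401 ((541.8909912109375, 35.29505920410156), 52.61543655395508)
boxtop (array([566.2,  28.5]), array([ 57.8, 110.2]), 3.5, 956) 0.08849713420370592
cheeks (array([567. ,   5.9]), array([38.9, 62.7]), 13.9, 214)
plate (array([576.6,  -2.4]), array([113.9, 106.3]), 14.1, 1411) 0.008929433532748887
chute (array([525.8,   5.1]), array([36.9, 38.1]), 1.0, 207) [ 0.52640355 -0.00095301  0.02529123]
backplate (array([ 492.1, -240.6]), array([100.2,   4.2]), 15.7, 319) 0.17982548202793658
shelf (array([ 494.7, -250.7]), array([130.7, 121.9]), 15.7, 5544) 0.09614326986908023
lip (array([ 499.1, -254.5]), array([121.2, 111.8]), 15.7, 192) [ 0.49462171 -0.30089696  0.10569994]
toggle (array([ 432. , -385.7]), array([22.8, 10.8]), 10.4, 97) [ 0.42089816 -0.3917999   0.03015744] [ 0.44329922 -0.37989572  0.06818079] [ 0.42775183 -0.38592022  0.0633116 ]
block (array([ 452.6, -379.2]), array([72.6, 51.8]), 19.9, 623)
mate (array([ 520.2, -338.5]), array([67.9, 46.7]), 11.7, 262)
```

View pics/wAB.png

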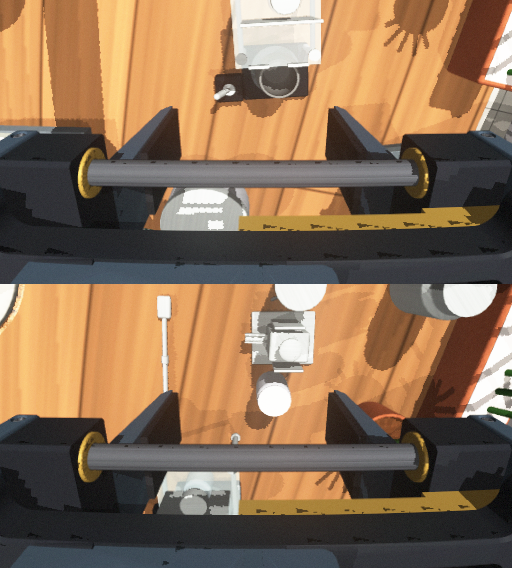

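Shelf heading is 15.7° with the bay at (0.501,-0.273), and the plate, shelf and lip fits agree on this. In the wrist views the box, head and chute are clear (lower half, about (290,348)), and the toggle lies at (228,92) in the upper half. Now grip on the x faces, move it to the coaster, and regrip on the y faces.

Run:
```python
from h import *
def st(t):
    o=bot.get_obs();print(t,round(o['time_s'],2),np.round(o['tool_pos'],4),'w',round(o['width'],4),'g',round(o['grip_force'],1),'F',np.round(o['ft_force'],1))
h=np.deg2rad(14); p=np.array([.567,.0075])
bot.goto([*p,.20],down(h)); bot.move_straight([*p,.059],.12); st("at")
bot.set_gripper(.03,40); st("grip1")
if bot.get_obs()['width']<.048: raise SystemExit("no grip")
bot.move_straight([*p,.20],.15); st("lift")
c=[.544,.281]
bot.goto([*c,.17],down(.8)); bot.move_straight([*c,.061],.12); st("above coaster")
o=bot.get_obs()['ft_force'][2]
for z in(.060,.059,.058,.057,.056):
    bot.move_straight([*c,z],.02)
    f=bot.get_obs()['ft_force'][2]
    if f-o>4: break
st("placed"); bot.set_gripper(.09); bot.move_straight([*c,.20],.2)
cl=cal("wrist");pic,d=bot.grab_frame("wrist");k=bot.regions_of("dispenser","wrist")
cv2.imwrite("pics/coast.png",pic[...,::-1])
bot.grab_frame("side");m=bot.regions_of("press_head","side");print(m[0]['confidence'],np.round(m[0]['position']),project(cal("side"),[[.544,.281,.106]]))
st("up")
```

```text
at 8.99 [0.5674 0.0075 0.0597] w 0.0912 g 0.0 F [ 0.7 -0.2  0.2]
grip1 9.65 [0.5671 0.0075 0.0591] w 0.0538 g 39.6 F [1.  0.1 2.4]
lift 10.74 [0.5664 0.0075 0.1991] w 0.0542 g 39.6 F [-0.1  1.1 -4.5]
above coaster 12.87 [0.5445 0.2811 0.0617] w 0.0538 g 39.6 F [-0.4 -0.5 -3.8]
placed 13.62 [0.5443 0.2813 0.0589] w 0.0534 g 39.8 F [-3.8  0.7 11.2]
0.43 [211. 300.] [[206.99670127 300.82526356]]
up 15.38 [0.5435 0.2808 0.1988] w 0.0896 g 0.0 F [ 0.  -0.1 -0.2]
```

Run:
```python
from h import *
def st(t):
    o=bot.get_obs();print(t,round(o['time_s'],2),np.round(o['tool_pos'],4),'w',round(o['width'],4),'g',round(o['grip_force'],1),'F',np.round(o['ft_force'],1))
c=[.544,.281]; h2=.8-np.pi/2
bot.goto([*c,.17],down(h2)); bot.move_straight([*c,.059],.12)
bot.set_gripper(.02,40); st("grip2")
if not .038<bot.get_obs()['width']<.047: raise SystemExit("bad grip")
bot.move_straight([*c,.30],.2); st("lift")
b=[.5013,-.2733]; H=np.deg2rad(15.7)
bot.goto([*b,.30],down(H)); bot.move_straight([*b,.245],.12); st("above bay")
a,_=bot.grab_frame("side");t,dt=bot.grab_frame("top");np.savez("top1.npz",p=t,d=dt)
cv2.imwrite("pics/bay1.png",np.hstack([cv2.resize(a[70:220,230:430],(400,300)),cv2.resize(t[150:300,270:470],(400,300))])[...,::-1])
```

```text
grip2 18.71 [0.5441 0.281  0.059 ] w 0.0415 g 39.8 F [ 0.4 -0.1  0.3]
lift 20.07 [0.5435 0.2808 0.2989] w 0.0418 g 39.8 F [-0.5  0.4 -4.6]
above bay 22.68 [ 0.5017 -0.2733  0.2455] w 0.0418 g 39.8 F [-0.1 -0.  -3.2]
```

View pics/bay1.png

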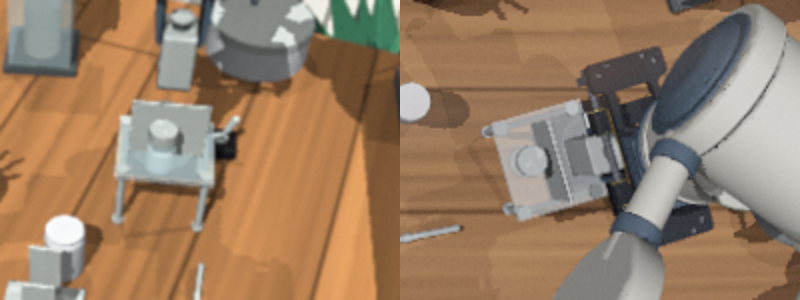

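The left half shows the box held upright by dark fingers at about (180,60), and the right half shows its back edge just in front of the plate at (598,155). I'll check that edge against depth, then lower with a force guard.

Run:
```python
from h import *
def st(t):
    o=bot.get_obs();print(t,round(o['time_s'],2),np.round(o['tool_pos'],4),'w',round(o['width'],4),'g',round(o['grip_force'],1),'F',np.round(o['ft_force'],1))
b=np.array([.5013,-.2733]);H=np.deg2rad(15.7);X=np.array([np.cos(H),np.sin(H)]);Y=np.array([-np.sin(H),np.cos(H)])
z=np.load("top1.npz");P=cloud(cal("top"),z['d'],np.ones((384,512),bool))
q=np.c_[(P[:,:2]-b)@X,(P[:,:2]-b)@Y,P[:,2]]
s=q[(abs(q[:,0])<.018)&(q[:,1]>0)&(q[:,1]<.06)]
t=s[(s[:,2]>.264)&(s[:,2]<.285)]; print("boxtop",len(t),t.min(0) if len(t) else'',t.max(0) if len(t) else '')
t=s[(s[:,2]>.172)&(s[:,2]<.186)]; print("plate",len(t),t.min(0) if len(t) else '',t.max(0) if len(t) else '')
f0=np.array(bot.get_obs()['ft_force'])
for zz in(.22,.20,.18,.165,.155,.150,.148,.147,.146,.145,.144):
    bot.move_straight([*b,zz],.06 if zz>.15 else .02)
    f=np.array(bot.get_obs()['ft_force'])-f0
    if np.linalg.norm(f)>5: print("contact",zz,np.round(f,1)); break
st("end")
a,_=bot.grab_frame("side")
cv2.imwrite("pics/bay2.png",cv2.resize(a[90:200,260:380],(600,550))[...,::-1])
```

```text
boxtop 171 [-0.01769307  0.0002981   0.2642657 ] [0.01792097 0.02859174 0.28483248]
plate 32 [-0.01622203  0.03237781  0.17242188] [0.01740537 0.03713291 0.18221773]
contact 0.145 [-0.6  2.7 13.4]
end 26.43 [ 0.5017 -0.2733  0.1458] w 0.0419 g 39.9 F [-0.7  2.5  9.4]
```

View pics/bay2.png

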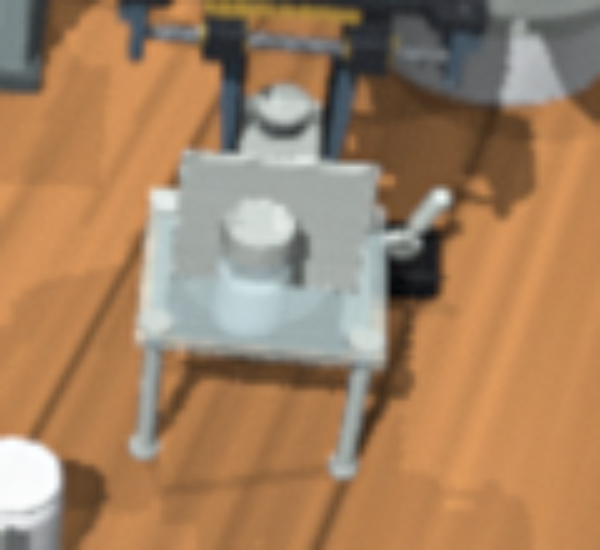

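It sits on the shelf: contact came at the expected height, and the box shows behind the plate at (280,140). Now release and press the head.

Run:
```python
from h import *
def st(t):
    o=bot.get_obs();print(t,round(o['time_s'],2),np.round(o['tool_pos'],4),'w',round(o['width'],4),'F',np.round(o['ft_force'],1))
b=[.5013,-.2733]
bot.set_gripper(.09); bot.move_straight([*b,.27],.15); st("up")
cl=cal("wrist");pic,d=bot.grab_frame("wrist");np.savez("wC.npz",p=pic,d=d,K=cl[0],D=cl[1],e=cl[2],M=cl[3])
a,_=bot.grab_frame("side");cv2.imwrite("pics/bay3.png",np.vstack([cv2.resize(a[90:200,260:400],(560,440)),])[...,::-1])
P=cloud(cl,d,np.ones_like(d,bool));H=np.deg2rad(15.7)
q=np.c_[(P[:,:2]-b)@[np.cos(H),np.sin(H)],(P[:,:2]-b)@[-np.sin(H),np.cos(H)],P[:,2]]
q=q[(abs(q[:,0])<.04)&(abs(q[:,1])<.04)]
t=q[(q[:,2]>.188)&(q[:,2]<.2)];print("head",len(t),t.min(0),t.max(0)) if len(t) else print("no head")
bot.set_gripper(0,20); f0=bot.get_obs()['ft_force'][2]; bot.move_straight([*b,.22],.1)
log=[]
for zz in np.arange(.214,.195,-.001):
    bot.move_straight([*b,zz],.02); f=bot.get_obs()['ft_force'][2]-f0; log.append((round(zz,3),round(f,1),round(bot.get_obs()['tool_pos'][2],4)))
    if f>22: break
print(log); bot.dwell(.3); st("pressed")
print(bot.get_obs()['ft_force'][2]-f0)
bot.move_straight([*b,.24],.08); st("off")
```

```text
up 28.32 [ 0.5009 -0.273   0.2691] w 0.0902 F [-0.6  0.   0.1]
head 822 [-0.0135569  -0.01389464  0.18831387] [0.01461889 0.01619657 0.19602425]
[(np.float64(0.214), np.float64(-0.5), np.float64(0.214)), (np.float64(0.213), np.float64(-0.4), np.float64(0.213)), (np.float64(0.212), np.float64(-0.2), np.float64(0.2119)), (np.float64(0.211), np.float64(-1.1), np.float64(0.2109)), (np.float64(0.21), np.float64(-0.7), np.float64(0.2099)), (np.float64(0.209), np.float64(-1.0), np.float64(0.2089)), (np.float64(0.208), np.float64(-0.4), np.float64(0.2079)), (np.float64(0.207), np.float64(-0.1), np.float64(0.2069)), (np.float64(0.206), np.float64(0.0), np.float64(0.2059)), (np.float64(0.205), np.float64(-1.3), np.float64(0.2049)), (np.float64(0.204), np.float64(0.3), np.float64(0.2039)), (np.float64(0.203), np.float64(-0.4), np.float64(0.2029)), (np.float64(0.202), np.float64(-0.6), np.float64(0.2019)), (np.float64(0.201), np.float64(-0.5), np.float64(0.2009)), (np.float64(0.2), np.float64(0.0), np.float64(0.2)), (np.float64(0.199), np.float64(-0.9), np.float64(0.1989)), (np.float64(0.198), np.float64(-0.2), np.float64(0.1979)), (np.float64(0.197), np.float64(-1.2), np.float64(0.1969)), (np.float64(0.196), np.float64(-1.0), np.float64(0.196))]
pressed 35.67 [ 0.5013 -0.2733  0.196 ] w 0.0006 F [ 0.8 -0.  -0.1]
-0.6625089036640401
off 36.37 [ 0.5011 -0.2732  0.2397] w 0.0002 F [-0.7 -0.1  0.4]
```

View pics/bay3.png

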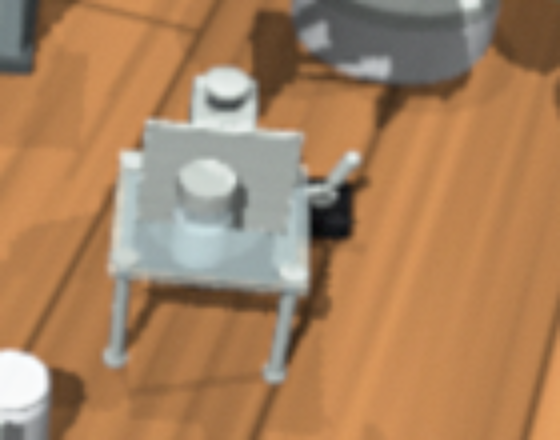

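No contact, although the tips should have been 16 mm below the head's top. I'll look before going further.

Run:
```python
from h import *
b=[.5013,-.2733]
bot.move_straight([*b,.205],.1)
o=bot.get_obs();print(o['time_s'],o['tool_pos'],o['width'],o['ft_force'],o['grip_force'])
a,_=bot.grab_frame("side");w,d=bot.grab_frame("wrist")
cv2.imwrite("pics/press.png",np.hstack([cv2.resize(a[70:170,270:370],(400,400)),cv2.resize(w[20:320,100:400],(400,400))])[...,::-1])
```

```text
36.8667 [ 0.50124716 -0.27328541  0.20490651] 0.0009891001444279394 [-0.37808718 -0.23397625  0.09785483] 0.0
```

View pics/press.png

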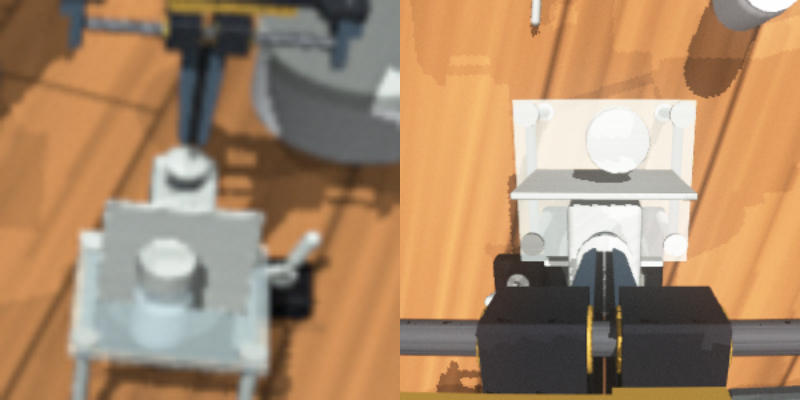

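Run:
```python
from h import *
b=[.5013,-.2733];H=np.deg2rad(15.7)
def show(n):
    cl=cal(n);w,d=bot.grab_frame(n)
    P=cloud(cl,d,np.ones_like(d,bool))
    q=np.c_[(P[:,:2]-b)@[np.cos(H),np.sin(H)],(P[:,:2]-b)@[-np.sin(H),np.cos(H)],P[:,2]]*1000
    q=q[(abs(q[:,0])<26)&(abs(q[:,1])<34)&(q[:,2]>165)&(q[:,2]<260)]
    print(n)
    for lo in range(165,260,5):
        t=q[(q[:,2]>=lo)&(q[:,2]<lo+5)]
        if len(t): print(lo,len(t),np.round(t.min(0)),np.round(t.max(0)),np.round(np.median(t,0)))
show("wrist");show("side")
```

```text
wrist
165 89 [-19.  27. 165.] [ 20.  28. 170.] [  2.  28. 167.]
170 450 [-21. -22. 170.] [ 22.  28. 175.] [ -2.  22. 174.]
175 1574 [-26. -24. 175.] [ 26.  34. 180.] [  1.  16. 176.]
180 119 [-25.  32. 180.] [ 25.  34. 182.] [  1.  33. 180.]
185 31 [-13.   6. 187.] [ 14.  16. 190.] [  2.  14. 189.]
190 477 [-14. -13. 190.] [ 15.  16. 195.] [  1.  10. 193.]
195 13 [ -5.  -7. 195.] [  7.  13. 196.] [  0.  10. 195.]
215 31 [ -5.  16. 217.] [  7.  18. 220.] [ -1.  17. 219.]
220 76 [ -9.  16. 220.] [  9.  19. 225.] [  1.  18. 223.]
225 100 [ -9.  16. 225.] [ 10.  19. 230.] [ -1.  18. 228.]
230 112 [ -9.  16. 230.] [ 10.  19. 235.] [  2.  18. 233.]
235 127 [-10.  15. 235.] [ 10.  19. 240.] [ -0.  18. 237.]
240 142 [-10.  16. 240.] [ 11.  19. 245.] [  0.  18. 243.]
245 170 [-10.  16. 245.] [ 11.  19. 250.] [  1.  18. 248.]
250 189 [-11.  16. 250.] [ 12.  19. 255.] [ -0.  18. 253.]
255 161 [-11.  16. 255.] [ 12.  19. 260.] [  1.  18. 257.]
side
165 10 [-26.   9. 166.] [ 25.  34. 170.] [ 15.  33. 167.]
170 71 [-25. -20. 170.] [ 20.  34. 175.] [ -2.  15. 174.]
175 93 [-25. -22. 175.] [ 21.  34. 180.] [  1.  12. 177.]
180 2 [ -6.   7. 180.] [ -6.  11. 181.] [ -6.   9. 180.]
185 12 [-13.  -5. 186.] [ 13.  14. 190.] [  1.  12. 188.]
190 61 [-15. -11. 191.] [ 13.  15. 195.] [ -2.   4. 193.]
195 6 [ -4.  -6. 195.] [  6.  11. 197.] [  1.  -2. 196.]
215 5 [ -4.  15. 218.] [  6.  17. 220.] [  1.  16. 218.]
220 11 [ -9.   5. 221.] [  9.  18. 225.] [ -1.  16. 222.]
225 14 [ -8.  14. 225.] [  9.  20. 230.] [  0.  17. 227.]
230 17 [-10.  13. 230.] [ 10.  20. 235.] [ -3.  16. 233.]
235 12 [-10.  12. 235.] [  7.  17. 239.] [ -2.  15. 238.]
240 14 [ -9.  13. 241.] [  8.  19. 245.] [  2.  16. 243.]
245 13 [-11.   7. 246.] [  9.  20. 250.] [ -1.  16. 247.]
250 19 [-13.  12. 250.] [  9.  21. 255.] [ -0.  17. 252.]
255 15 [-12.  13. 255.] [ 10.  20. 260.] [ -3.  17. 258.]
```

The depth shows the closed fingertips ending at z≈0.218 with the TCP at 0.205. The tips retract when the fingers close, so the head (still at 0.193) was not touched. I'll press deeper, with the force guard.

Run:
```python
from h import *
def st(t):
    o=bot.get_obs();print(t,round(o['time_s'],2),np.round(o['tool_pos'],4),'w',round(o['width'],4),'F',np.round(o['ft_force'],1))
b=np.array([.5013,-.2733]);H=np.deg2rad(15.7);X=np.array([np.cos(H),np.sin(H)]);Y=np.array([-np.sin(H),np.cos(H)])
f0=bot.get_obs()['ft_force'][2]; bot.move_straight([*b,.19],.1)
log=[]
for zz in np.arange(.188,.160,-.001):
    bot.move_straight([*b,zz],.03); f=bot.get_obs()['ft_force'][2]-f0; log.append((round(float(zz),3),round(float(f),1)))
    if f>20: break
print(log); bot.dwell(.3); st("pressed")
bot.move_straight([*b,.28],.12); bot.set_gripper(.09,20); st("off")
def cl_(n):
    cl=cal(n);w,d=bot.grab_frame(n);P=cloud(cl,d,np.ones_like(d,bool))
    return np.c_[(P[:,:2]-b)@X,(P[:,:2]-b)@Y,P[:,2]]*1000,w,d
q,w,d=cl_("wrist");np.savez("wD.npz",q=q)
t=q[(abs(q[:,0])<18)&(abs(q[:,1])<20)&(q[:,2]>181)&(q[:,2]<205)];print("head",np.median(t,0))
f=q[(abs(q[:,0])<75)&(abs(q[:,0])>30)&(abs(q[:,1])<30)&(q[:,2]>235)&(q[:,2]<330)]
if len(f): print("finger minz",np.percentile(f[:,2],[0,1,5]), f.min(0),f.max(0),"tcp",bot.get_obs()['tool_pos'][2])
tg=q[(q[:,0]>-140)&(q[:,0]<-50)&(q[:,1]<-60)&(q[:,1]>-140)&(q[:,2]>27)&(q[:,2]<75)]
for lo in range(25,75,6):
    t=tg[(tg[:,2]>=lo)&(tg[:,2]<lo+6)]
    if len(t): print(lo,len(t),np.round(t.min(0)),np.round(t.max(0)),np.round(np.median(t,0)))
tp,_=bot.grab_frame("top"); cv2.imwrite("pics/after.png",np.hstack([cv2.resize(tp[150:300,300:450],(400,400)),cv2.resize(w[50:350,100:400],(400,400))])[...,::-1])
```

```text
[(0.188, 0.5), (0.187, -0.0), (0.186, 0.2), (0.185, 1.1), (0.184, 0.5), (0.183, 0.3), (0.182, 3.3), (0.181, 3.2), (0.18, 4.1), (0.179, 4.0), (0.178, 5.3), (0.177, 4.8), (0.176, 5.2), (0.175, 6.1), (0.174, 7.2), (0.173, 7.4), (0.172, 8.2), (0.171, 21.3)]
pressed 42.17 [ 0.5016 -0.2735  0.1722] w 0.0003 F [-3.6  2.6 21.5]
off 44.6 [ 0.5013 -0.2733  0.28  ] w 0.0901 F [-0.4 -0.8 -0.2]
head [  0.41171091   2.24913803 193.73672587]
finger minz [290.92091735 292.35309609 294.39080727] [-55.92331802 -15.88058875 290.92091735] [ 56.55798675  19.18128635 329.97874182] tcp 0.280000169650346
25 7 [-89. -92.  27.] [-85. -86.  31.] [-86. -88.  28.]
31 16 [-93. -93.  31.] [-86. -86.  37.] [-88. -88.  34.]
37 6 [-95. -90.  39.] [-89. -85.  43.] [-90. -87.  40.]
43 19 [-97. -94.  44.] [-89. -85.  49.] [-92. -87.  46.]
49 18 [-99. -93.  49.] [-91. -84.  55.] [-94. -86.  53.]
55 23 [-103.  -93.   55.] [-92. -84.  61.] [-95. -87.  57.]
61 39 [-104.  -94.   61.] [-95. -84.  67.] [-100.  -88.   65.]
67 9 [-104.  -91.   67.] [-98. -87.  69.] [-101.  -90.   67.]
```

View pics/after.png

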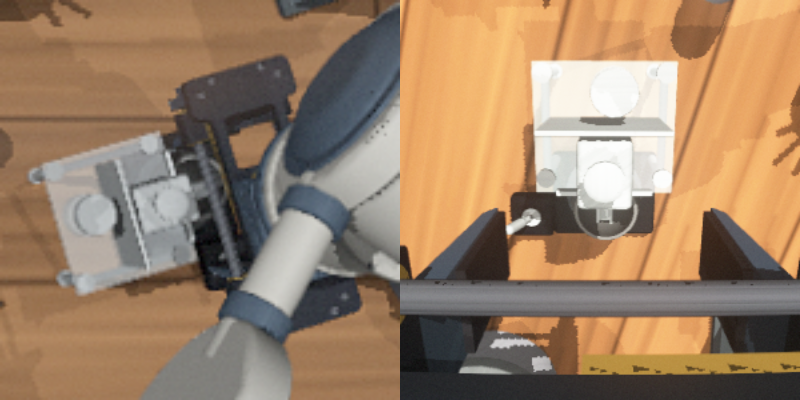

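The head was pressed to its stop (force jumped to 21 N after 11 mm) and is back up at 0.194. The picture shows the chute through the lip gap over the mate's mouth at (605,215), and the toggle at (525,222) still leaning to -x. Effective fingertips are at TCP+11 mm, so I'll push the toggle with closed fingers and close along shelf y.

Run:
```python
from h import *
b=np.array([.5013,-.2733]);H=np.deg2rad(15.7);X=np.array([np.cos(H),np.sin(H)]);Y=np.array([-np.sin(H),np.cos(H)])
P=lambda x,y,z:[*(b+x*X+y*Y),z]
def st(t):
    o=bot.get_obs();print(t,round(o['time_s'],2),np.round(o['tool_pos'],4),'F',np.round(o['ft_force'],1))
bot.goto(P(-.145,-.091,.26),down(H-np.pi/2)); bot.set_gripper(0,20)
f0=np.array(bot.get_obs()['ft_force'])
for z in(.10,.05,.031):
    bot.move_straight(P(-.145,-.091,z),.15)
    if bot.get_obs()['ft_force'][2]-f0[2]>6: st("touch");break
st("down"); log=[]
for x in np.arange(-.130,-.066,.003):
    bot.move_straight(P(x,-.091,.031),.05); f=(np.array(bot.get_obs()['ft_force'])-f0)[:2]@X; log.append((round(float(x)*1000),round(float(f),1)))
    if f<-9: break
print(log);st("pushed")
```

```text
down 49.23 [ 0.3864 -0.4002  0.0316] F [-0.5  0.3  0. ]
[(-130, -0.3), (-127, -0.4), (-124, -1.2), (-121, -0.1), (-118, -0.1), (-115, 0.5), (-112, -0.1), (-109, -0.9), (-106, -0.7), (-103, -0.8), (-100, -1.2), (-97, -1.3), (-94, -15.0)]
pushed 52.67 [ 0.434  -0.3864  0.0308] F [-13.3  -6.1   0.5]
```

Run:
```python
from h import *
b=np.array([.5013,-.2733]);H=np.deg2rad(15.7);X=np.array([np.cos(H),np.sin(H)]);Y=np.array([-np.sin(H),np.cos(H)])
P=lambda x,y,z:[*(b+x*X+y*Y),z]
bot.move_straight(P(-.135,-.091,.031),.15);bot.move_straight(P(-.135,-.091,.2),.25)
bot.goto(P(-.10,-.16,.32),down(H))
cl=cal("wrist");w,d=bot.grab_frame("wrist");C=cloud(cl,d,np.ones_like(d,bool))
q=np.c_[(C[:,:2]-b)@X,(C[:,:2]-b)@Y,C[:,2]]*1000
tg=q[(q[:,0]>-120)&(q[:,0]<-40)&(q[:,1]<-70)&(q[:,1]>-140)&(q[:,2]>27)&(q[:,2]<75)]
for lo in range(25,75,6):
    t=tg[(tg[:,2]>=lo)&(tg[:,2]<lo+6)]
    if len(t): print(lo,len(t),np.round(t.min(0)),np.round(t.max(0)),np.round(np.median(t,0)))
t=q[(abs(q[:,0])<18)&(abs(q[:,1])<20)&(q[:,2]>185)&(q[:,2]<205)];print("head",np.median(t,0),t.min(0),t.max(0))
a,_=bot.grab_frame("side");print(bot.get_obs()['time_s'])
cv2.imwrite("pics/tog.png",np.hstack([cv2.resize(a[70:220,260:410],(400,400)),cv2.resize(w[50:350,100:400],(400,400))])[...,::-1])
```

```text
25 9 [-88. -92.  27.] [-85. -86.  30.] [-86. -89.  29.]
31 12 [-85. -92.  32.] [-80. -86.  37.] [-83. -89.  34.]
37 3 [-82. -92.  37.] [-78. -85.  43.] [-81. -88.  42.]
43 18 [-81. -95.  43.] [-75. -85.  49.] [-78. -91.  46.]
49 21 [-78. -95.  49.] [-71. -85.  55.] [-75. -89.  53.]
55 19 [-74. -95.  55.] [-60. -85.  61.] [-71. -90.  58.]
61 53 [-71. -94.  61.] [-60. -85.  67.] [-66. -89.  64.]
head [ -0.62096229  -0.57703543 193.62484116] [-14.14854444 -13.86382121 187.20876876] [ 14.80637467  11.72835386 196.78631814]
55.475
```

View pics/tog.png

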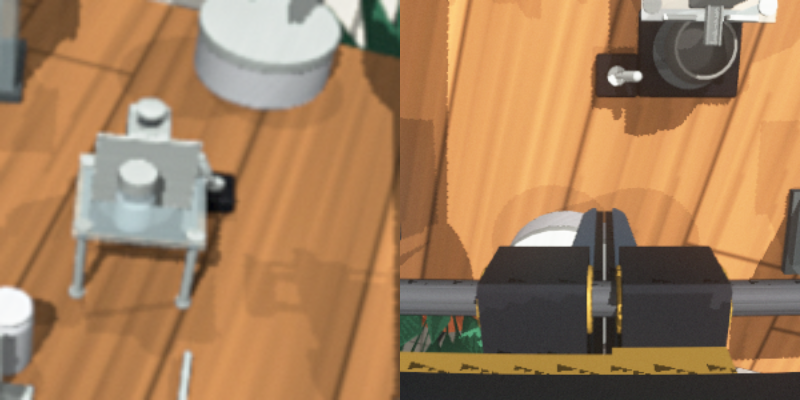

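The toggle now leans to +x at about 0.5 rad, and the hard stop was felt. The dispenser stands in the bay with its chute over the mate, which shows at (715,40).

```bash
python3 -c "
from bench import bot
print(bot.close_job())"
```

```text
the job is handed in; nothing more can be done
None
```

I handed the job in at about 55 s: the dispenser stands upright in the bay with its chute over the mate, its head was pressed to the stop and sprang back up, and the toggle is fully over to its other side.

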